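Set the bay divider, tip the battery cells into the divided tray and cover it

ROBOT

A 6-joint arm with a two-finger parallel gripper is mounted at the origin on a cart in front of the work surface, level with it; the furniture and walls round the work are solid. World frame = base frame: x ahead of the robot, y to its left, z up, the work surface at z = 0. Lengths are in mm, angles in rad, forces in N, time in s.
With the tool pointing down it reaches from about 400 to 825 mm from the base axis. Payload 7 kg.
Tool frame: the origin (TCP) lies at the very end of the fingers, on their centre line; the grasp point (between the pads) lies 19 mm behind it; z points along the fingers, y is the line along which they close (so a half turn about z gives the same grasp; the last joint's range is limited). The gripper opens to 88 mm and grips with 3 to 60 N. Pads are 19 mm wide; open, the fingers measure 130 mm over their backs; the gripper's body (78 mm by 193 mm) begins 47 mm behind the grasp point.
Start: joints at [1.468, 0.359, 0.012, 0, -1.224, -0.288], TCP at [257.133, 624.082, 226.561] pointing down, gripper open.
Joint ranges: [-3.07, 3.07], [-1.43, 2.12], [-1.02, 1.25], [-3.03, 1.67], [-3.05, -0], [-3.03, 3.03]. Speed limits (rad/s): [2.39, 2.39, 3.01, 3.14, 3.14, 3.14].

INTERFACE

Orientations are given as a unit quaternion [x, y, z, w].
In Python, from plant import bot gives the robot as it stands. Calls block until the motion is done:
- bot.move_ptp(position, orientation): joint-space move of the TCP to a pose.
- bot.line_to(position, velocity=150, ori=None): straight line of the TCP; ori=None keeps the orientation; velocity is the mean speed in mm/s.
- bot.move_joints(angles): joint-space move.
- bot.move_gripper(opening, force=None): finger opening in mm; force is the grip in N (None keeps the last); returns when the fingers have stopped.
- bot.pause(seconds).
- bot.solve_ik(position, orientation): joint angles nearest the present ones, or None.
- bot.read_state(): the state.
- bot.camera(name): name is "scene" or "top" or "wrist"; returns the picture (400x640x3 uint8, red, green, blue); there is no depth.
- bot.get_calibration(name): a dict with "fx", "fy", "cx", "cy" (pixels), "distortion" ([k1, k2, p1, p2, k3] as OpenCV has them; the pictures are not rectified), "view" (4x4, takes a point from world to camera coordinates); the wrist camera has in their place "T_tool_cam" (4x4, takes a point from camera to tool coordinates, whose origin is the TCP and whose axes are the flange's). Camera axes: x right, y up, looking along -z (the intrinsics and any distortion apply to the point x, -y, -z); pixel columns grow to the right and rows downward; lengths in mm; the calibration is good to about 2 mm. A picture is of the moment at which its call begins: read the wrist's pose just before it. get_calibration takes no time and is no camera call.
A pose or a line that the arm cannot do raises bot.Unreachable and nothing moves.
- bot.close_job(): hands the job in; it is judged then, once.
The state is a dict: "t": time; "joint_pos": joint angles; "qvel": joint speeds; "tau": joint torques, N m; "tcp_pos": TCP position; "eef_rot": TCP orientation; "contact_force": force on the tool from outside, world axes, zero at the start; "moment": the same for the moment, N m; "width": finger opening in mm; "finger_force": force on a finger pad.
Only numpy, scipy, OpenCV 4.12 (cv2) and the standard library are available. Lean on these libraries where they do the work, as an engineer would, in place of code of your own. Each camera call takes 0.05 s, during which the arm holds its last target. There are 200 camera calls.

TASK

Sort the round battery cells into the divided tray: first slide the tray's movable divider by its grip until its pointer stands at the long set mark on the scale rail, then tip each loaded pan over the tray so that the fat cells land in the left bay, the medium ones in the middle bay and the slim ones in the right bay, seen from the robot. Tip from close above the rim, never touch the cells with the gripper (its jaws would short them), and stand every pan upright on the mat again. Then lay the cover on the tray so that it sits flat on the rims all round, its notch over the divider's arm, and leave the other things on the bench as they are.

Things in the scene. Friction and masses are not known exactly. Their poses are not given: they have to be found in the camera images.
- tray: Grey divided tray, fixed. Origin: centre of its underside; x away from the robot at yaw 0, y along it to the robot's left. Inside 84 (x) by 278 mm (y), floor 4 mm, walls 4 mm thick, rims 50 mm high. A fixed divider at y = +47 mm and the sliding one make three bays in a row, each 90 mm long once that is at its mark: centres at y = +94 (left, fat cells), 0 (middle, medium) and -94 mm (right, slim).
- set_mark (a point): The one long, broader line on the aluminium scale rail (30 mm wide, at rim height along the outside of the tray's front wall, short ticks every 10 mm), with an arrowhead under it on the front face. The point is its outer end, 50 mm above the bench, at y = -47 mm in the tray.
- divider_pointer (a point): Tip of the sliding divider's pointer, over the outer edge of the scale rail; it must stand at set_mark.
- divider_grip (a point): Centre of the sliding divider's black grip tab, which stands upright above the front rail: 18 mm (tray x) by 14 mm (tray y) by 32 mm high, from 58.5 to 90.5 mm above the bench, nothing beside it.
- bay_divider (a joint): Slide of the 4 mm thick divider along tray +y (to the left), m: 0 at its right-hand stop, 0.078 with the pointer at the mark, 0.15 at most. It has 1.5 N of friction and stays where it is left. At the start (0 to 0.04) the right bay is too short for cells to lie in.
- mat: Black rubber mat, 260 mm (x) by 360 mm (y), 3 mm thick, lying fast on the bench to the right of the tray. Origin: centre of its underside.
- cover: Loose grey cover plate of the tray, 91 (x) by 286 mm (y), 160 g. Origin: midway between the undersides of its four corner lugs; the plate lies from 6 to 10 mm above that; a black bar handle, 14 mm thick (x), 100 mm long (y), its top 36 mm up, crosses its middle. Lugs go inside the tray's walls with 2 mm of play, the notch in its -x edge (y = -47 mm) straddles the divider's arm; seated, origin 44 mm over the tray's, axes alike.
- pan_a: Loose aluminium pan, 170 g, one of three alike; holds the fat cells, if any. Origin: centre of its underside; open mouth to its -x, grip to +x, 102 mm long (x -43 to +59), 82 mm wide, sides 34, back 50 mm high. Its corrugated floor has three 10 degree valleys across it that hold the cells; tipped mouth-down well past that (25 degrees is plenty) they roll out over the lip (x = -42, 5 mm high).
- pan_a_grip (a point): Centre of the pan's upright black grip at its back, 75 mm above the pan's underside: 16 mm (pan x) by 40 mm (pan y), from 46 to 100 mm high. Cells in the pan reach up to 37 mm, so fingertips kept above 50 mm stay clear of them.
- pan_b: Loose aluminium pan, 170 g, one of three alike; holds the medium cells, if any. Origin: centre of its underside; open mouth to its -x, grip to +x, 102 mm long (x -43 to +59), 82 mm wide, sides 34, back 50 mm high. Its corrugated floor has three 10 degree valleys across it that hold the cells; tipped mouth-down well past that (25 degrees is plenty) they roll out over the lip (x = -42, 5 mm high).
- pan_b_grip (a point): Centre of the pan's upright black grip at its back, 75 mm above the pan's underside: 16 mm (pan x) by 40 mm (pan y), from 46 to 100 mm high. Cells in the pan reach up to 37 mm, so fingertips kept above 50 mm stay clear of them.
- pan_c: Loose aluminium pan, 170 g, one of three alike; holds the slim cells, if any. Origin: centre of its underside; open mouth to its -x, grip to +x, 102 mm long (x -43 to +59), 82 mm wide, sides 34, back 50 mm high. Its corrugated floor has three 10 degree valleys across it that hold the cells; tipped mouth-down well past that (25 degrees is plenty) they roll out over the lip (x = -42, 5 mm high).
- pan_c_grip (a point): Centre of the pan's upright black grip at its back, 75 mm above the pan's underside: 16 mm (pan x) by 40 mm (pan y), from 46 to 100 mm high. Cells in the pan reach up to 37 mm, so fingertips kept above 50 mm stay clear of them.
- fat_1: Loose fat round battery cell, 32 mm thick and 70 mm long, about 100 g, light wrap with steel ends; starts lying across a pan (along pan y). Origin at its centre, y along its length. May be absent.
- fat_2: Loose fat round battery cell, 32 mm thick and 70 mm long, about 100 g, light wrap with steel ends; starts lying across a pan (along pan y). Origin at its centre, y along its length. May be absent.
- mid_1: Loose medium round battery cell, 26 mm thick and 65 mm long, about 80 g, light wrap with steel ends; starts lying across a pan (along pan y). Origin at its centre, y along its length. May be absent.
- mid_2: Loose medium round battery cell, 26 mm thick and 65 mm long, about 80 g, light wrap with steel ends; starts lying across a pan (along pan y). Origin at its centre, y along its length. May be absent.
- slim_1: Loose slim round battery cell, 18 mm thick and 65 mm long, about 47 g, light wrap with steel ends; starts lying across a pan (along pan y). Origin at its centre, y along its length. May be absent.
- slim_2: Loose slim round battery cell, 18 mm thick and 65 mm long, about 47 g, light wrap with steel ends; starts lying across a pan (along pan y). Origin at its centre, y along its length. May be absent.
- slim_3: Loose slim round battery cell, 18 mm thick and 65 mm long, about 47 g, light wrap with steel ends; starts lying across a pan (along pan y). Origin at its centre, y along its length. May be absent.
- multimeter: Bystander: black hand multimeter, 155 x 82 x 46 mm; origin at the centre of its underside. Not to be disturbed.
- side_cutter: Bystander: side cutter with red grips, 109 mm long; origin at the centre of its underside. Not to be disturbed.
- dead_phone: Bystander: opened phone lying face down, 146 x 72 x 11 mm; origin at the centre of its underside. Not to be disturbed.
- driver: Bystander: black precision screwdriver, 171 mm long; origin at the centre of its underside. Not to be disturbed.
Things that resemble listed ones, but are neither listed nor needed, are in the scene too. Leave any orange look-alike of the pan_b alone.

How it is judged (in metres and radians):
On the way:
1. the divider's pointer stands at the set mark (within 4 mm) while no cell is in the tray yet (value of joint bay_divider between 0.074 and 0.082 m and not (x of fat_1 in the frame of tray between -0.05 and 0.05 m and y of fat_1 in the frame of tray between -0.145 and 0.145 m and z of fat_1 in the frame of tray below 0.055 m) and not (x of fat_2 in the frame of tray between -0.05 and 0.05 m and y of fat_2 in the frame of tray between -0.145 and 0.145 m and z of fat_2 in the frame of tray below 0.055 m) and not (x of mid_1 in the frame of tray between -0.05 and 0.05 m and y of mid_1 in the frame of tray between -0.145 and 0.145 m and z of mid_1 in the frame of tray below 0.055 m) and not (x of mid_2 in the frame of tray between -0.05 and 0.05 m and y of mid_2 in the frame of tray between -0.145 and 0.145 m and z of mid_2 in the frame of tray below 0.055 m) and not (x of slim_1 in the frame of tray between -0.05 and 0.05 m and y of slim_1 in the frame of tray between -0.145 and 0.145 m and z of slim_1 in the frame of tray below 0.055 m) and not (x of slim_2 in the frame of tray between -0.05 and 0.05 m and y of slim_2 in the frame of tray between -0.145 and 0.145 m and z of slim_2 in the frame of tray below 0.055 m) and not (x of slim_3 in the frame of tray between -0.05 and 0.05 m and y of slim_3 in the frame of tray between -0.145 and 0.145 m and z of slim_3 in the frame of tray below 0.055 m)), for 0.3 s.
At the end, for the whole second after the job is handed in: Divider within 4 mm of its mark; each cell present at rest, its centre in its own bay (fat left, medium middle, slim right) below the rim (45 mm); all three pans upright (0.1 rad) at rest on the mat, centres within its outline; the cover seated flat on the rims (5 mm, 0.04 rad) (value of joint bay_divider between 0.074 and 0.082 m and x of fat_1 in the frame of tray between -0.042 and 0.042 m and y of fat_1 in the frame of tray between 0.049 and 0.139 m and z of each of fat_1, fat_2, mid_1, mid_2, slim_1, slim_2, slim_3 in the frame of tray below 0.045 m and linear speed of each of fat_1, fat_2, mid_1, mid_2, slim_1, slim_2, slim_3 below 0.05 m/s and x of fat_2 in the frame of tray between -0.042 and 0.042 m and y of fat_2 in the frame of tray between 0.049 and 0.139 m and x of mid_1 in the frame of tray between -0.042 and 0.042 m and y of mid_1 in the frame of tray between -0.045 and 0.045 m and x of mid_2 in the frame of tray between -0.042 and 0.042 m and y of mid_2 in the frame of tray between -0.045 and 0.045 m and x of slim_1 in the frame of tray between -0.042 and 0.042 m and y of slim_1 in the frame of tray between -0.139 and -0.049 m and x of slim_2 in the frame of tray between -0.042 and 0.042 m and y of slim_2 in the frame of tray between -0.139 and -0.049 m and x of slim_3 in the frame of tray between -0.042 and 0.042 m and y of slim_3 in the frame of tray between -0.139 and -0.049 m and x of pan_a in the frame of mat between -0.13 and 0.13 m and y of pan_a in the frame of mat between -0.18 and 0.18 m and z of pan_a in the frame of mat between -0.003 and 0.008 m and angle between each of pan_a, pan_b, pan_c's own z axis and vertical below 0.1 rad and linear speed of each of pan_a, pan_b, pan_c, cover below 0.02 m/s and x of pan_b in the frame of mat between -0.13 and 0.13 m and y of pan_b in the frame of mat between -0.18 and 0.18 m and z of pan_b in the frame of mat between -0.003 and 0.008 m and x of pan_c in the frame of mat between -0.13 and 0.13 m and y of pan_c in the frame of mat between -0.18 and 0.18 m and z of pan_c in the frame of mat between -0.003 and 0.008 m and x of cover in the frame of tray between -0.005 and 0.005 m and y of cover in the frame of tray between -0.006 and 0.006 m and z of cover in the frame of tray between 0.04 and 0.047 m and angle between the x axis of cover and the x axis of tray, either way round below 0.04 rad and angle between cover's own z axis and vertical below 0.04 rad); the robot touches nothing.
It fails at once if the gripper's fingers touch a cell (over 2 N) (contact force between the fingers and fat_1 above 2 N or contact force between the fingers and fat_2 above 2 N or contact force between the fingers and mid_1 above 2 N or contact force between the fingers and mid_2 above 2 N or contact force between the fingers and slim_1 above 2 N or contact force between the fingers and slim_2 above 2 N or contact force between the fingers and slim_3 above 2 N).
It fails at once if a cell falls from high up (faster than 1.6 m/s, a drop of 13 cm) (linear speed of any of fat_1, fat_2, mid_1, mid_2, slim_1, slim_2, slim_3 above 1.6 m/s).
It fails at once if a bystander is moved by more than 25 mm (distance of any of multimeter, side_cutter, dead_phone, driver from where it was at the start of the episode above 0.025 m).
Of fat_1, fat_2, mid_1, mid_2, slim_1, slim_2, slim_3 only 4 to 7 are there at a start; the rules pass over those that are not, and their reading is None.
At some moment in a run one of pan_a, pan_b, pan_c may be knocked a few centimetres aside while the robot is not near it.
It also fails if it takes over 200 s, if anything falls off the work surface, if the arm or the gripper's body presses on something with over 40 N, if the wrist force passes 120 N, or if a joint passes its speed limit or range.

## Working session

There is one attempt and no reset: what is moved stays moved. The work goes in short steps, each a Python script; the robot and the scene stay as the last script left them, time stands still between calls to the robot, and variables do not carry over. Pictures are saved under pics/ and viewed, at most 14 in all, crops included, and the job is handed in when it is done.

```bash
mkdir -p pics; ls
python3 - <<'E'
from plant import bot
import cv2,json
for n in ("scene","top"):
    cv2.imwrite(f"pics/{n}0.png",bot.camera(n)[:,:,::-1])
    c=bot.get_calibration(n); print(n,c)
print(bot.get_calibration("wrist"))
s=bot.read_state();print(s)
E
```

```text
pics
scene {'fx': 447.2612313468129, 'fy': 447.2612313468129, 'cx': 310.3794065195362, 'cy': 205.9083441038238, 'distortion': array([-0.00274214,  0.        ,  0.        ,  0.        ,  0.        ]), 'view': array([[ 6.37219593e-01, -7.70552665e-01, -1.41343859e-02,
        -4.16829631e+02],
       [ 5.91422127e-01,  4.77161436e-01,  6.50028331e-01,
        -3.78660418e+02],
       [-4.94136679e-01, -4.22570177e-01,  7.59778512e-01,
        -1.31098869e+03],
       [ 0.00000000e+00,  0.00000000e+00,  0.00000000e+00,
         1.00000000e+00]])}
top {'fx': 382.2891505714164, 'fy': 382.2891505714164, 'cx': 311.4534627626837, 'cy': 201.40323331165365, 'distortion': array([-0.07964662,  0.        ,  0.        ,  0.        ,  0.        ]), 'view': array([[ 7.72294645e-04, -9.99840774e-01, -1.78277721e-02,
        -5.12555994e+01],
       [ 9.97595675e-01, -4.65121768e-04,  6.93011723e-02,
        -6.18650037e+02],
       [-6.92984299e-02, -1.78384293e-02,  9.97436473e-01,
        -1.28686436e+03],
       [ 0.00000000e+00,  0.00000000e+00,  0.00000000e+00,
         1.00000000e+00]])}
{'fx':
[... 528 characters left out ...]
00000e+00]])}
{'t': 0.1, 'joint_pos': array([ 1.46805996e+00,  3.59293099e-01,  1.11508717e-02, -2.90785404e-04,
       -1.22411087e+00, -2.88100509e-01]), 'qvel': array([-0.00045798, -0.00135772,  0.00437721,  0.00227114, -0.00068752,
        0.00179441]), 'tau': array([-1.50551237e-03, -5.84165347e+01,  2.93751669e+01,  7.01561987e+00,
        1.01766887e-02, -3.95535449e-05]), 'tcp_pos': array([257.01357016, 623.67841697, 225.73408719]), 'eef_rot': array([ 9.80956621e-01, -1.94225533e-01, -6.87081632e-05,  7.37909814e-04]), 'contact_force': array([0.65019474, 0.44057361, 0.07993642]), 'moment': array([-0.05524947,  0.01252291,  0.01710181]), 'finger_force': 0.0, 'width': 87.6072304879642}
```

View pics/top0.png

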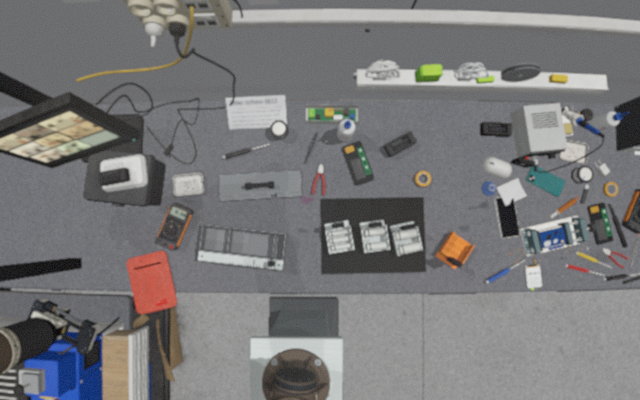

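View pics/scene0.png

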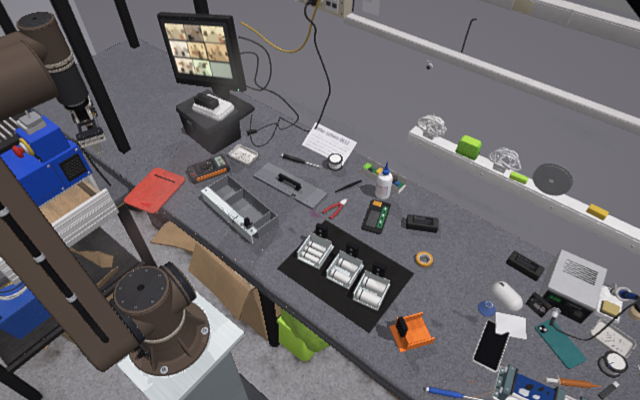

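```bash
cat > h.py <<'E'
import numpy as np, cv2
from scipy.spatial.transform import Rotation as R
from plant import bot
def cam(n):
    c=bot.get_calibration(n)
    K=np.array([[c["fx"],0,c["cx"]],[0,c["fy"],c["cy"]],[0,0,1]])
    if "view" in c: V=c["view"]
    else:
        s=bot.read_state(); T=np.eye(4); T[:3,:3]=R.from_quat(s["eef_rot"]).as_matrix(); T[:3,3]=s["tcp_pos"]
        V=np.linalg.inv(T@c["T_tool_cam"])
    return K,np.array(c["distortion"]),V
def pix2w(C,uv,z):
    K,D,V=C
    p=cv2.undistortPoints(np.array(uv,float).reshape(-1,1,2),K,D).reshape(-1,2)
    o=np.linalg.inv(V)[:3,3]
    d=np.c_[p[:,0],-p[:,1],-np.ones(len(p))]@V[:3,:3]
    z=np.broadcast_to(z,len(p))
    return o+d*((z-o[2])/d[:,2])[:,None]
def w2pix(C,P):
    K,D,V=C
    q=np.asarray(P,float).reshape(-1,3)@V[:3,:3].T+V[:3,3]
    q=q*[1,-1,-1]
    return cv2.projectPoints(q,np.zeros(3),np.zeros(3),K,D)[0].reshape(-1,2)
def crop(img,x0,y0,x1,y1,f):
    return cv2.resize(img[y0:y1,x0:x1],None,fx=f,fy=f,interpolation=cv2.INTER_CUBIC)
def down(yaw):
    "tool down; tool y (closing axis) at world angle yaw"
    c,s=np.cos(yaw),np.sin(yaw)
    y=np.array([c,s,0]); z=np.array([0,0,-1.]); x=np.cross(y,z)
    return R.from_matrix(np.c_[x,y,z])
E
python3 - <<'E'
from h import *
a=cv2.imread("pics/top0.png"); b=cv2.imread("pics/scene0.png")
cv2.imwrite("pics/c1.png",crop(a,185,160,445,280,3))
t=np.vstack([crop(b,195,155,345,255,4)[:400,:600],]); 
cv2.imwrite("pics/c2.png",np.vstack([crop(b,190,150,390,250,3.0),crop(b,270,215,470,315,3.0)]))
C=cam("top")
print(pix2w(C,[[321,199],[424,198],[425,272],[322,273]],3))
E
```

```text
[[ 628.24928791  -83.94970347    3.        ]
 [ 631.58668286 -442.17075104    3.        ]
 [ 376.27655378 -441.7081181     3.        ]
 [ 373.58810779  -87.22892677    3.        ]]
```

View pics/c1.png

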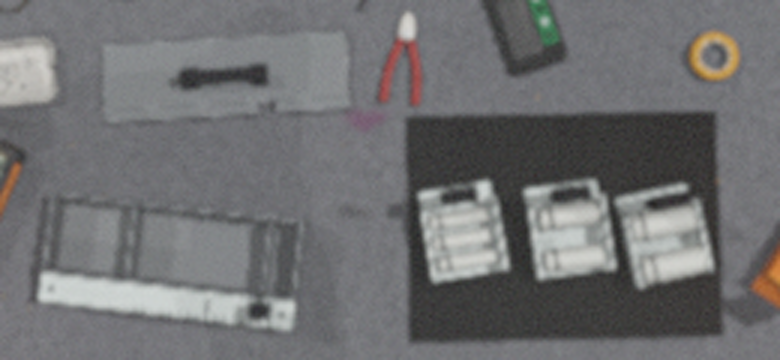

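View pics/c2.png

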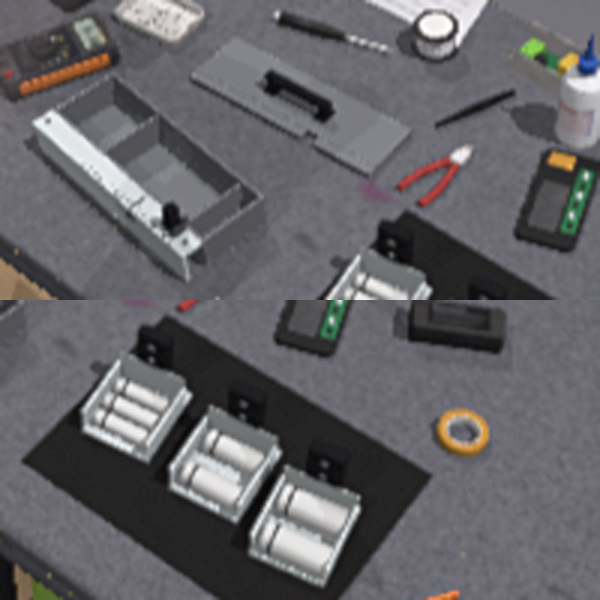

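Run:
```python
from h import *
C=cam("top")
f=lambda u,v:[185+(u+.5)/3-.5,160+(v+.5)/3-.5]
print("tray rim corners",pix2w(C,[f(45,198),f(303,220)],50).round())
print("rail",pix2w(C,[f(38,302),f(295,328)],50).round())
print("cover corners",pix2w(C,[f(103,45),f(347,32),f(351,108),f(108,122)],8).round())
print("grips",pix2w(C,[f(459,195),f(572,194),f(670,202)],103).round())
q=down(-np.pi/2).as_quat()
views={"tray":(510,200,230),"cover":(680,140,200),"pans":(590,-250,260)}
import pickle
for n,p in views.items():
    bot.move_ptp(p,q); bot.pause(0.3)
    C=cam("wrist"); im=bot.camera("wrist")
    cv2.imwrite(f"pics/w_{n}.png",im[:,:,::-1]); pickle.dump(C,open(f"pics/w_{n}.pkl","wb"))
    print(n,bot.read_state()["tcp_pos"].round(1),bot.read_state()["t"])
for n in views:
    a=cv2.imread(f"pics/w_{n}.png"); cv2.imwrite(f"pics/w_{n}L.png",cv2.resize(a,None,fx=1.25,fy=1.25,interpolation=cv2.INTER_CUBIC))
```

```text
tray rim corners [[535. 325.  50.]
 [511.  34.  50.]]
rail [[418. 331.  50.]
 [392.  43.  50.]]
cover corners [[714. 273.   8.]
 [728. -12.   8.]
 [639. -17.   8.]
 [623. 266.   8.]]
grips [[ 539. -136.  103.]
 [ 540. -257.  103.]
 [ 531. -361.  103.]]
tray [509.9 200.4 229.9] 2.25
cover [679.7 140.6 200.8] 3.3583
pans [ 590.3 -249.5  259.9] 5.2083
```

View pics/w_trayL.png

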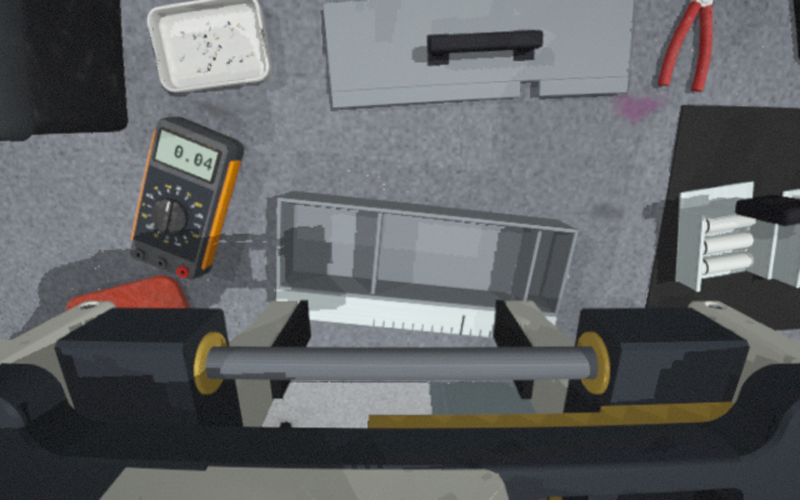

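View pics/w_pansL.png

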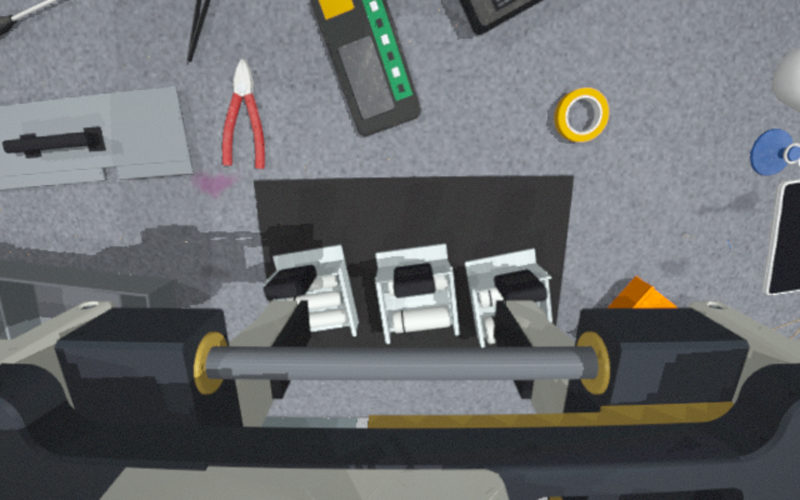

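```bash
cat >> h.py <<'E'
def fit2(L,W):
    "rigid 2D fit local->world: returns x,y,yaw,residuals"
    L=np.array(L,float);W=np.array(W,float)[:,:2];l=L-L.mean(0);w=W-W.mean(0)
    a=np.arctan2((l[:,0]*w[:,1]-l[:,1]*w[:,0]).sum(),(l*w).sum())
    M=np.array([[np.cos(a),-np.sin(a)],[np.sin(a),np.cos(a)]]);t=W.mean(0)-M@L.mean(0)
    return t,a,(W-(L@M.T+t))
E
python3 - <<'E'
from h import *
import pickle
g=lambda P:(np.array(P,float)+.5)/1.25-.5
C=pickle.load(open("pics/w_tray.pkl","rb"))
W=pix2w(C,g([[277,194],[577,231],[379,213],[374,293],[461,334]]),50)
t,a,r=fit2([[46,143],[46,-143],[42,47],[-42,47],[-76,-47]],W); print("tray",t,a,r.round(1))
Cp=pickle.load(open("pics/w_pans.pkl","rb"))
# grip top centres
for i in (0,1,2): pass
print("mat",pix2w(Cp,g([[256,181],[573,176]]),3).round())
W=pix2w(C,g([[324,2],[633,0],[627,92],[334,108]]),10);print("cover wrist",W.round())
C2=cam("top")
f=lambda u,v:[185+(u+.5)/3-.5,160+(v+.5)/3-.5]
W=pix2w(C2,[f(45,198),f(303,220),f(38,302),f(295,328)],50)
t,a,r=fit2([[46,143],[46,-143],[-76,143],[-76,-143]],W); print("tray top",t,a,r.round(1))
E
```

```text
tray [480.87232521 177.49904524] -0.1142811742047584 [[ 1.1 -0.3]
 [-1.   2.5]
 [-1.8  1.1]
 [ 1.5 -2.1]
 [ 0.2 -1.2]]
mat [[ 629.  -87.    3.]
 [ 635. -442.    3.]]
cover wrist [[713. 270.  10.]
 [719. -13.  10.]
 [639. -19.  10.]
 [621. 265.  10.]]
tray top [479.00058011 182.13466625] -0.08287248883258505 [[-1.9  4.5]
 [-1.9 -1.6]
 [ 3.4  0.5]
 [ 0.4 -3.3]]
```

View pics/w_coverL.png

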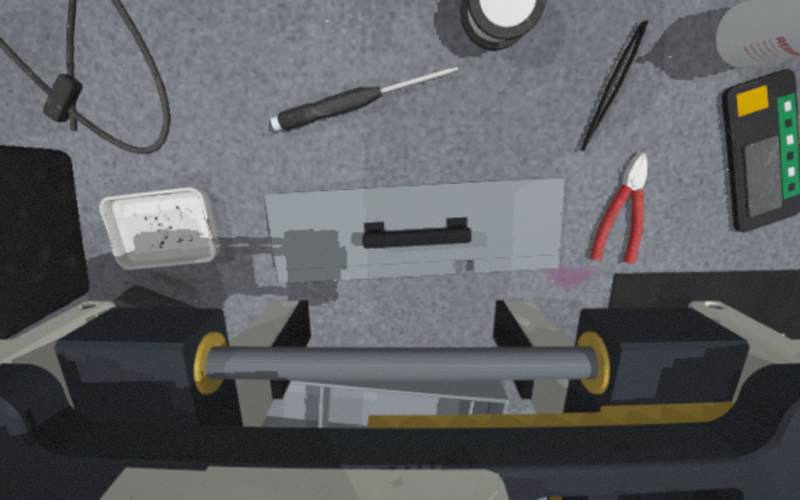

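Run:
```python
from h import *
import pickle
q=down(-np.pi/2).as_quat()
bot.move_ptp((412,180,240),q); bot.pause(0.3)
C=cam("wrist"); im=bot.camera("wrist")[:,:,::-1]
cv2.imwrite("pics/w_t2.png",im); pickle.dump(C,open("pics/w_t2.pkl","wb"))
p=w2pix(C,[[481,178,50]])[0]; print(p)
# pick crop around tray
x0=int(p[0]-170); y0=int(max(0,p[1]-110)); print(x0,y0)
cv2.imwrite("pics/w_t2L.png",crop(im,max(0,x0),y0,max(0,x0)+330,y0+220,2.4))
```

```text
[321.77936647 123.31105621]
151 13
```

View pics/w_t2L.png

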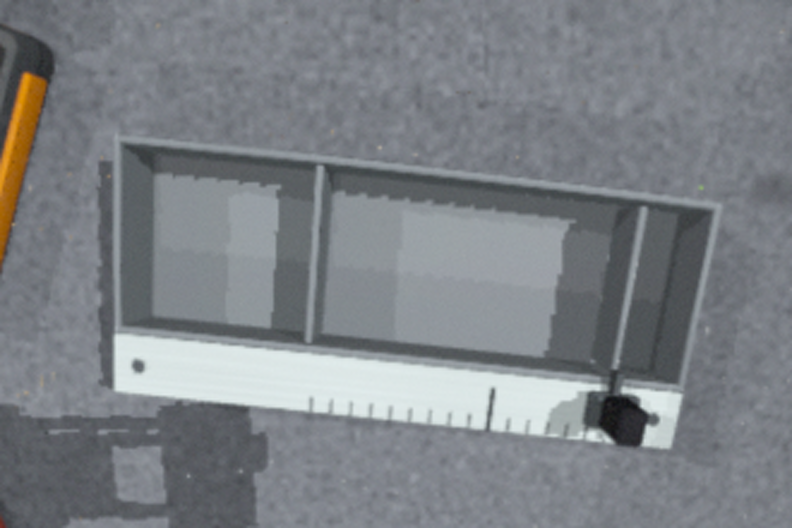

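Run:
```python
from h import *
import pickle
C=pickle.load(open("pics/w_t2.pkl","rb"))
f=lambda P:(np.array(P,float)+.5)/2.4-.5+[151,13]
W=pix2w(C,f([[119,138],[720,206],[114,391],[671,448],[322,166],[308,343],[489,431]]),50)
t,a,r=fit2([[46,143],[46,-143],[-76,143],[-76,-143],[42,47],[-42,47],[-76,-47]],W); print("tray",t,a,r.round(1))
M=np.array([[np.cos(a),-np.sin(a)],[np.sin(a),np.cos(a)]])
for z,P in ((50,[[643,209],[615,368]]),(90.5,[[624,424],[643,445],[606,440]]),(58.5,[[600,398]])):
    print((pix2w(C,f(P),z)[:,:2]-t)@M)
```

```text
tray [479.76279129 177.003521  ] -0.10778170484873494 [[-2.  -2.5]
 [-1.2  2.5]
 [ 1.1  0. ]
 [ 1.6  0.7]
 [-0.9 -0.5]
 [ 1.2  0.1]
 [ 0.3 -0.3]]
[[  38.84001202 -104.47690167]
 [ -36.82494538 -105.23780604]]
[[ -55.79767098 -101.4434825 ]
 [ -64.53913331 -112.02852916]
 [ -64.03203217  -94.72228684]]
[[-51.08844702 -98.00515214]]
```

```bash
cat >> h.py <<'E'
TT=np.array([479.8,177.0]);TA=-0.108
def t2w(x,y,z,t=None,a=None):
    t=TT if t is None else t; a=TA if a is None else a
    return np.array([t[0]+x*np.cos(a)-y*np.sin(a),t[1]+x*np.sin(a)+y*np.cos(a),z])
E
python3 - <<'E'
from h import *
import pickle
q=down(-np.pi/2+TA).as_quat()
bot.move_gripper(50,15)
bot.move_ptp(t2w(-57,-104.8,140),q)
bot.line_to(t2w(-57,-104.8,66),80)
bot.move_gripper(5,15)
s=bot.read_state();print(s["width"],s["finger_force"],s["contact_force"])
bot.line_to(t2w(-57,-47,66),40)
s=bot.read_state();print(s["tcp_pos"],t2w(-57,-47,66),s["contact_force"],s["width"])
bot.move_gripper(50)
bot.line_to(t2w(-57,-47,150),120)
bot.move_ptp((412,180,240),down(-np.pi/2).as_quat()); bot.pause(0.3)
C=cam("wrist"); im=bot.camera("wrist")[:,:,::-1]
cv2.imwrite("pics/w_t3.png",im); pickle.dump(C,open("pics/w_t3.pkl","wb"))
cv2.imwrite("pics/w_t3L.png",np.vstack([crop(im,300,110,460,210,4)]))
print(bot.read_state()["t"])
E
```

```text
13.785086250112302 15.000066608190536 [-0.11483973  1.14570852  1.14001622]
[418.10262513 136.71238808  66.02533987] [418.065963   136.41787739  66.        ] [-2.56964385  0.63470074  4.38834495] 13.72337831839915
14.5333
```

View pics/w_t3L.png

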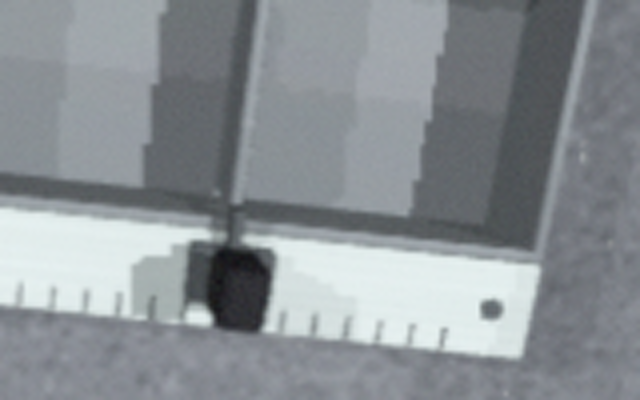

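Run:
```python
from h import *
import pickle
C=pickle.load(open("pics/w_t3.pkl","rb"))
f=lambda P:(np.array(P,float)+.5)/4-.5+[300,110]
M=np.array([[np.cos(TA),-np.sin(TA)],[np.sin(TA),np.cos(TA)]])
print((pix2w(C,f([[259,5],[239,195],[231,235]]),50)[:,:2]-TT)@M)
print((pix2w(C,f([[152,316],[283,332],[20,303]]),50)[:,:2]-TT)@M)
# pans look
q=down(-np.pi/2).as_quat()
bot.move_ptp((455,-250,270),q); bot.pause(0.3)
C=cam("wrist"); im=bot.camera("wrist")[:,:,::-1]
cv2.imwrite("pics/w_p2.png",im); pickle.dump(C,open("pics/w_p2.pkl","wb"))
p=w2pix(C,[[520,-250,50]])[0]; x0,y0=int(p[0]-165),int(max(0,p[1]-110)); print(x0,y0,bot.read_state()["t"])
cv2.imwrite("pics/w_p2L.png",crop(im,x0,y0,x0+330,y0+220,2.4))
```

```text
[[ 19.21335907 -45.73698213]
 [-34.61482496 -47.75863283]
 [-46.65834059 -47.09757141]]
[[-73.7938109  -26.78249082]
 [-74.5041904  -67.13619021]
 [-74.0218768   13.36454899]]
155 15 16.475
```

View pics/w_p2L.png

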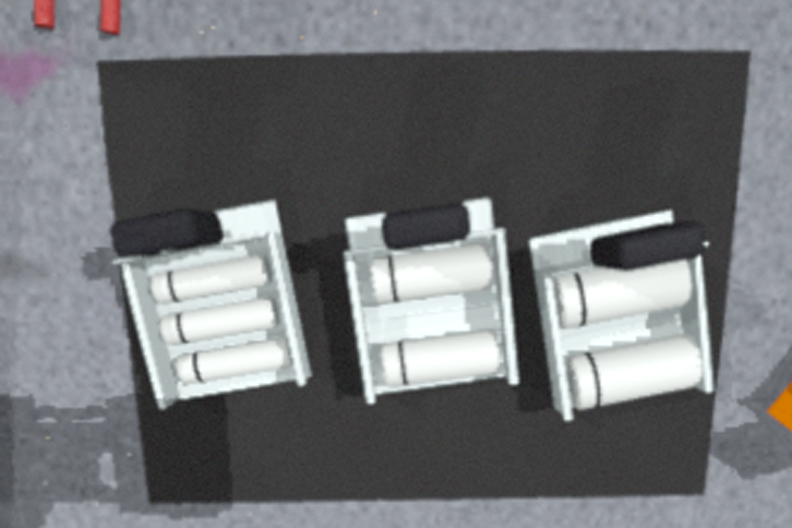

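Run:
```python
from h import *
import pickle
C=pickle.load(open("pics/w_p2.pkl","rb"))
f=lambda P:(np.array(P,float)+.5)/2.4-.5+[155,15]
P={"c":[[160,407],[307,382],[155,233]],"b":[[371,402],[515,382],[427,228]],"a":[[568,418],[711,390],[661,245]]}
for n,p in P.items():
    W=pix2w(C,f(p),np.array([37,37,103]))
    t,a,r=fit2([[-43,41],[-43,-41],[51,0]],W); print(n,t.round(1),round(a,3),r.round(1).tolist(),"grip",W[2].round(1), np.linalg.norm(W[0]-W[1]).round(1))
print(pix2w(C,f([[99,62],[749,51],[704,494],[149,502]]),3).round(1))
```

```text
c [ 490.3 -149.5] 0.164 [[1.4, 2.2], [2.3, -1.4], [-3.6, -0.7]] grip [ 537.  -141.9  103. ] 85.7
b [ 491.9 -268.9] 0.142 [[1.8, 0.2], [1.8, 0.4], [-3.7, -0.5]] grip [ 538.7 -262.2  103. ] 81.8
a [ 485.1 -377.6] 0.219 [[1.9, 0.4], [0.8, -0.4], [-2.7, -0.0]] grip [ 532.2 -366.6  103. ] 82.5
[[ 628.9  -85.4    3. ]
 [ 635.6 -442.     3. ]
 [ 377.3 -447.2    3. ]
 [ 371.7  -88.8    3. ]]
```

```bash
cat >> h.py <<'E'
GX=49.0
def pour_pose(ybay,th,xl=14,zl=60):
    Rp=R.from_euler("z",TA)*R.from_euler("y",-th)
    p=t2w(xl,ybay,zl)+Rp.apply([GX+43,0,56])
    return p,(Rp*down(-np.pi/2)).as_quat()
def fz(): 
    bot.pause(0.3); return bot.read_state()["contact_force"].round(2)
def pick(g,yaw):
    q=down(-np.pi/2+yaw).as_quat()
    bot.move_gripper(62,60)
    bot.move_ptp((g[0],g[1],170),q); print("F0",fz())
    bot.line_to((g[0],g[1],59),90)
    bot.move_gripper(20,60); s=bot.read_state(); print("w",s["width"],s["finger_force"])
    bot.line_to((g[0],g[1],75),30); bot.line_to((g[0],g[1],200),120); print("Flift",fz())
def to_tray(ybay):
    p,q=pour_pose(ybay,0)
    bot.line_to(p+[0,0,85],150,q); bot.line_to(p+[0,0,5],80)
E
python3 - <<'E'
from h import *
for y in (94,0,-94):
    for th in (0,20,40):
        p,q=pour_pose(y,np.radians(th)); j=bot.solve_ik(p,q); print(y,th,p.round(),None if j is None else np.round(j,2))
pick((537,-142),0.164)
to_tray(-94)
print(fz(),bot.read_state()["t"],bot.read_state()["width"])
im=bot.camera("scene")[:,:,::-1]; C=cam("scene"); p=w2pix(C,[t2w(20,-94,80)])[0].astype(int)
cv2.imwrite("pics/s1.png",im); cv2.imwrite("pics/s1L.png",crop(im,p[0]-80,max(0,p[1]-70),p[0]+80,p[1]+60,4.5))
E
```

```text
94 0 [595. 259. 116.] [ 0.71  0.4  -0.19  0.   -0.98  0.75]
94 20 [571. 262. 144.] [ 0.88  0.2  -0.67  0.55 -0.57  0.14]
94 40 [538. 265. 162.] None
0 0 [585. 166. 116.] [ 0.6   0.34 -0.28  0.   -0.94  0.87]
0 20 [561. 168. 144.] [ 0.75  0.12 -0.78  0.56 -0.51  0.24]
0 40 [528. 172. 162.] None
-94 0 [575.  72. 116.] [ 0.46  0.3  -0.35  0.   -0.92  1.  ]
-94 20 [550.  75. 144.] [ 0.6   0.05 -0.84  0.52 -0.47  0.42]
-94 40 [518.  78. 162.] None
F0 [-0.12 -0.01  0.23]
w 39.90104827425166 60.00022530555725
Flift [ 0.17 -0.37 -2.9 ]
[ 0.19 -0.63 -3.86] 25.0833 39.80026163733437
```

View pics/s1L.png

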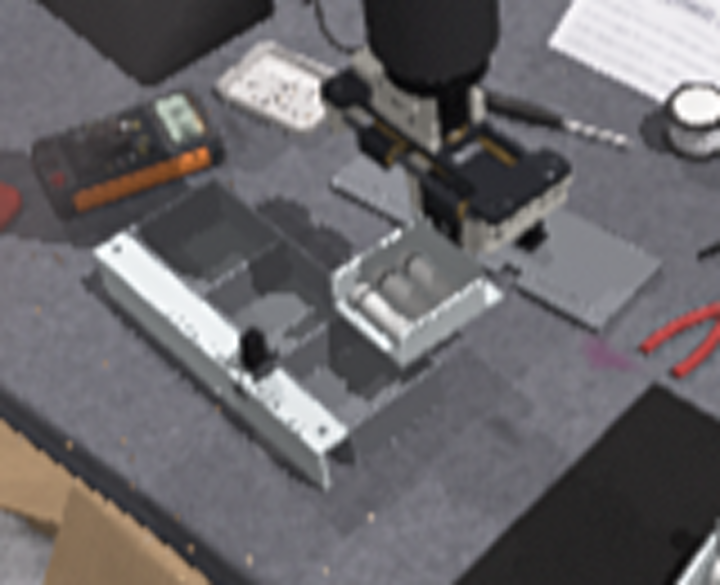

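Run:
```python
from h import *
for y in (-94,0,94):
  for xl in (8,14,22):
    for zl in (60,):
      o=[]
      for th in range(20,41,2):
        p,q=pour_pose(y,np.radians(th),xl,zl); j=bot.solve_ik(p,q)
        if j is not None: o.append((th,np.round(j,2).tolist()))
      print(y,xl,zl,o[-1])
```

```text
-94 8 60 (24, [0.58, -0.0, -0.97, 0.79, -0.37, 0.17])
-94 14 60 (24, [0.57, 0.01, -0.96, 0.79, -0.37, 0.18])
-94 22 60 (26, [0.51, 0.0, -1.01, 0.98, -0.31, 0.04])
0 8 60 (28, [0.68, 0.03, -1.01, 1.13, -0.38, -0.25])
0 14 60 (28, [0.67, 0.04, -1.0, 1.13, -0.37, -0.25])
0 22 60 (28, [0.65, 0.05, -0.99, 1.14, -0.36, -0.24])
94 8 60 (34, [0.77, 0.1, -1.0, 1.43, -0.45, -0.63])
94 14 60 (34, [0.76, 0.1, -0.99, 1.44, -0.44, -0.63])
94 22 60 (36, [0.71, 0.11, -1.01, 1.58, -0.44, -0.72])
```

```bash
cat >> h.py <<'E'
def pour(ybay,xl,thmax):
    f0=fz()
    for th in list(range(3,thmax+1,3))+[thmax]:
        p,q=pour_pose(ybay,np.radians(th),xl)
        bot.line_to(p,25,q)
    bot.pause(1.0)
    for th in (thmax-4,thmax-8,5,0):
        p,q=pour_pose(ybay,np.radians(th),xl); bot.line_to(p,60,q)
    bot.line_to(p+[0,0,5],60); print("before",f0,"after",fz(),"t",bot.read_state()["t"])
def tray_pic(n,f=2.4):
    bot.move_ptp((412,180,240),down(-np.pi/2).as_quat()); bot.pause(0.3)
    im=bot.camera("wrist")[:,:,::-1]; cv2.imwrite(f"pics/{n}.png",im); cv2.imwrite(f"pics/{n}L.png",crop(im,151,13,481,233,f))
def put(g,yaw):
    q=down(-np.pi/2+yaw).as_quat()
    p=bot.read_state()["tcp_pos"]; bot.line_to((p[0],p[1],200),120)
    bot.line_to((g[0],g[1],180),200,q); bot.line_to((g[0],g[1],75),100); bot.line_to((g[0],g[1],60),30)
    print("down",bot.read_state()["contact_force"].round(1))
    bot.move_gripper(62,60); bot.line_to((g[0],g[1],170),120); print("t",bot.read_state()["t"])
E
python3 - <<'E'
from h import *
pour(-94,20,25)
E
```

```text
before [ 0.73  0.09 -3.03] after [ 0.93 -0.09 -2.5 ] t 31.7083
```

Run:
```python
from h import *
F=[]
for i in range(20): bot.pause(0.05); F.append(bot.read_state()["contact_force"][2])
print(np.mean(F),np.std(F))
im=bot.camera("scene")[:,:,::-1]; cv2.imwrite("pics/s2.png",im)
a=cv2.imread("pics/s1.png"); C=cam("scene"); p=w2pix(C,[t2w(20,-94,80)])[0].astype(int)
x0,y0=p[0]-80,max(0,p[1]-70)
# print coarse gray of pan interior & tray bay region (crop coords /4.5)
for n,I in (("s1",a),("s2",im)):
    g=cv2.cvtColor(I,cv2.COLOR_BGR2GRAY)[y0+52:y0+92:2, x0+62:x0+112:2]; print(n); print("\n".join(" ".join(f"{v//10:2d}" for v in r) for r in g))
```

```text
-1.7548685149497647 0.509142427492473
s1
 8  7  6  6  7  7  7 10 11 11 11 11 16 20 10 10 10 10  8  1  6 10 10 12  9
 6  7  7  6  6  6  7  7  9 11 12 15 11 10 10 10 10 10 11  9  6 10 10 15 16
 6  7  7  8  7  6  7  7 11 14 12 10 10 10 11  9 11 10 10 10 10 11 13 13 13
 6  6  6  7  7  6  6 10 21 11 10 10 10 11  7 15 13 11 10 10 10 10 11 14 13
 6  6  6  6  6  7 14 20 16 10 11 12  9 11  8 13 15 12 10 10 10 10 10  6 10
 6  7  7  6  6  6 17 15 14 11 10  7 14 14 12 11 13 12 11 10 10 11 19 14  9
 7  7  7  7  6  6 16 15 16 19 12 10 12 14 14 11 11 12 12 11 13 19 16 24 17
13 13 10  7  7  6 11 16 13 13 23 20 10 12 12 11 10 11 12 19 18 15 15 23 19
12 12 13 11  7  7 10 22 11 10 18 23 18 10 11 12 11 13 18 15 15 15 15 13 10
12 12 13  9  7  7  7 11 22 18 11 18 21 19 11 11 17 20 15 15 16 14 11 10 10
13 11  9  9 10 10  5  5  9 22 20 10 17 20 20 17 14 15 16 15 13 10 10 11 11
13  9  9 13 11  8  6  6  5  8 21 21 11 16 19 15 15 16 16  9  8 11 11 11 10
13 13 11  9  9  9  6  6  6  6  7 20 21 11 15 15 16 12  6 10 11 11 11 11 11
12 11  9  9  9  8  6  7  6  6  6  6 12 14 15 15  9  7 11 11  9  9 11 11 11
 9  8  9 
[... 1243 characters left out ...]
4 15 15 16 13 11 10 11 11
14 12 12 13 11  9  7  6  6  5  6 20 23 23 19 15 15 15 15  8  7 11 11 11 10
13 13 12  9  9  9  6  6  6  6  6  5 18 15 13 15 16 13  6  9 11 11 10 11 11
12 11  8  8  8  9  6  7  6  6  6  6  5 11 13 15 10  7 11 11  9  9 10 11 11
 9  8  8 15 11 10  9  6  6  6  6  6  6  6 10  8  5 10 10  9  9  9  9  9 10
20 10 11 22 15 18 11  6  6  6  6  6  6  6  6  5 10 10  9  9 10  9  9 10  9
23 20 11  8 22 23 20 12  6  6  6  8  7  9  7 10  9  9 10  9  9  9 10 10  9
21 23 20 11 15 22 23 22 11  7  8  9 12 12 11  9  8  9  9 10  9 10  9 10  9
20 23 23 21 12 14 21 23 22 15 13 13 13  9  9  9  9  9  9  9  9 10 10 10 10
22 23 22 23 23 12 14 21 23 22 13 11  8  9  9  9  9 10  9 10 10  9  9 10 10
```

```bash
cat >> h.py <<'E'
import pickle
def pans_check(n):
    "shift of pan b, a (px) against w_p2"
    bot.move_ptp((455,-250,270),down(-np.pi/2).as_quat()); bot.pause(0.3)
    im=bot.camera("wrist")[:,:,::-1].copy(); cv2.imwrite(f"pics/{n}.png",im)
    pickle.dump(cam("wrist"),open(f"pics/{n}.pkl","wb")); a=cv2.imread("pics/w_p2.png")
    for k,(x0,y0,x1,y1) in {"c":(110,190,310,410),"b":(340,190,525,410),"a":(525,200,725,425)}.items():
        x0,x1=[int(v/2.4+155) for v in (x0,x1)]; y0,y1=[int(v/2.4+15) for v in (y0,y1)]
        r=cv2.matchTemplate(im,a[y0:y1,x0:x1],cv2.TM_CCOEFF_NORMED); _,m,_,l=cv2.minMaxLoc(r); print(k,round(m,3),l[0]-x0,l[1]-y0)
E
python3 - <<'E'
from h import *
put((537,-142),0.164)
pans_check("p3")
print(bot.read_state()["t"])
E
```

```text
down [ 0.   0.3 -1.4]
t 38.3583
c 0.958 1 0
b 0.995 0 0
a 0.993 0 0
39.4167
```

Run:
```python
from h import *
pick((538.7,-262),0.142)
to_tray(0)
pour(0,20,27)
F=[]
for i in range(20): bot.pause(0.05); F.append(bot.read_state()["contact_force"][2])
print(np.mean(F))
put((538.7,-262),0.142)
pans_check("p4")
```

```text
F0 [ 0.64 -0.6   0.1 ]
w 39.90324025132499 60.00043988227844
Flift [-0.25 -0.46 -3.02]
before [-0.55 -0.81 -4.6 ] after [-1.08 -0.19 -1.19] t 55.8333
-1.709713734630471
down [-0.6  1.3 -2.3]
t 63.4917
c 0.906 -21 4
b 0.957 0 -1
a 0.994 0 -1
```

Run:
```python
from h import *
pick((532.2,-366.6),0.219)
to_tray(94)
pour(94,20,30)
F=[]
for i in range(20): bot.pause(0.05); F.append(bot.read_state()["contact_force"][2])
print(np.mean(F))
put((532.2,-366.6),0.219)
pans_check("p5")
a=cv2.imread("pics/p5.png")
A=crop(a,155,15,485,235,1.8)
bot.move_gripper(40,40)
tray_pic("t5")
b=crop(cv2.imread("pics/t5.png"),151,13,481,145,1.8)
cv2.imwrite("pics/v12.png",np.vstack([A[40:360],b]))
print(A.shape,b.shape,bot.read_state()["t"])
```

```text
F0 [ 0.33 -0.04  0.2 ]
w 39.43201671384825 60.00033438205719
Flift [-0.54  0.3  -3.71]
before [ 0.86  0.74 -4.44] after [ 0.14 -0.36 -1.92] t 82.8
-1.6452775659845602
down [-0.4 -0.2 -2.4]
t 91.45
c 0.907 -21 4
b 0.95 0 -1
a 0.927 -1 -1
(396, 594, 3) (238, 594, 3) 95.0917
```

View pics/v12.png

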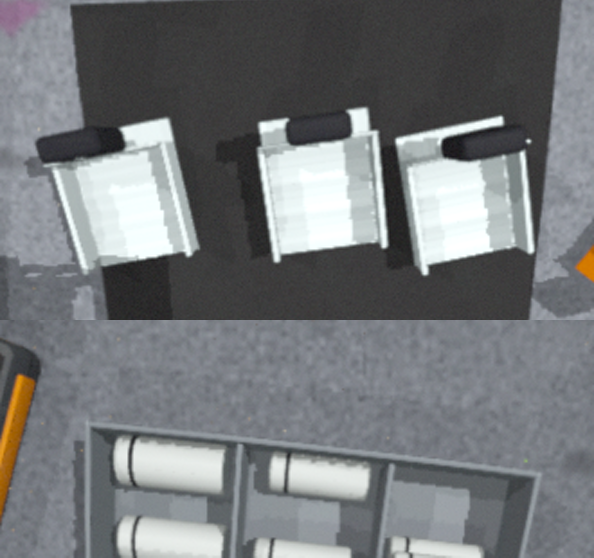

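Run:
```python
from h import *
g=lambda P:(np.array(P,float)+.5)/1.25-.5
C=pickle.load(open("pics/w_cover.pkl","rb"))
W=pix2w(C,g([[265,195],[565,178],[558,268],[275,284]]),10)
t,a,r=fit2([[45.5,143],[45.5,-143],[-45.5,-143],[-45.5,143]],W); print(t,a,r.round(1))
H=pix2w(C,g([[363,232],[471,227],[471,242],[363,247]]),36); print(H.round(1),H.mean(0).round(1))
C=cam("top"); f=lambda u,v:[185+(u+.5)/3-.5,160+(v+.5)/3-.5]
W=pix2w(C,[f(103,45),f(347,32),f(351,108),f(108,122)],10)
t,a,r=fit2([[45.5,143],[45.5,-143],[-45.5,-143],[-45.5,143]],W); print(t,a,r.round(1))
bot.move_ptp((620,130,200),down(-np.pi/2).as_quat()); bot.pause(.3)
Cw=cam("wrist"); im=bot.camera("wrist")[:,:,::-1]; cv2.imwrite("pics/w_c2.png",im); pickle.dump(Cw,open("pics/w_c2.pkl","wb"))
p=w2pix(Cw,[[675,125,10]])[0].astype(int); print(p)
y0=max(0,p[1]-70); A=crop(im,p[0]-170,y0,p[0]+170,y0+140,2.3)
print("crop",p[0]-170,y0)
b=cv2.resize(cv2.imread("pics/t5.png")[90:205,290:460],(A.shape[1]//2,270),interpolation=cv2.INTER_CUBIC)
B=np.zeros((270,A.shape[1],3),np.uint8); B[:,:b.shape[1]]=b
cv2.imwrite("pics/v13.png",np.vstack([A,B])); print(A.shape)
```

```text
[674.71215945 126.76110499] 0.0563859368934091 [[-0.6 -2.3]
 [-0.2 -0.4]
 [ 1.1  0.5]
 [-0.3  2.2]]
[[681.5 174.8  36. ]
 [686.3  77.7  36. ]
 [672.3  77.   36. ]
 [667.5 175.2  36. ]] [676.9 126.2  36. ]
[675.90291347 127.12927688] 0.054786010808926484 [[-0.1  0.3]
 [-1.5  0.9]
 [ 1.   1. ]
 [ 0.7 -2.3]]
[325 135]
crop 155 65
(322, 782, 3)
```

View pics/v13.png

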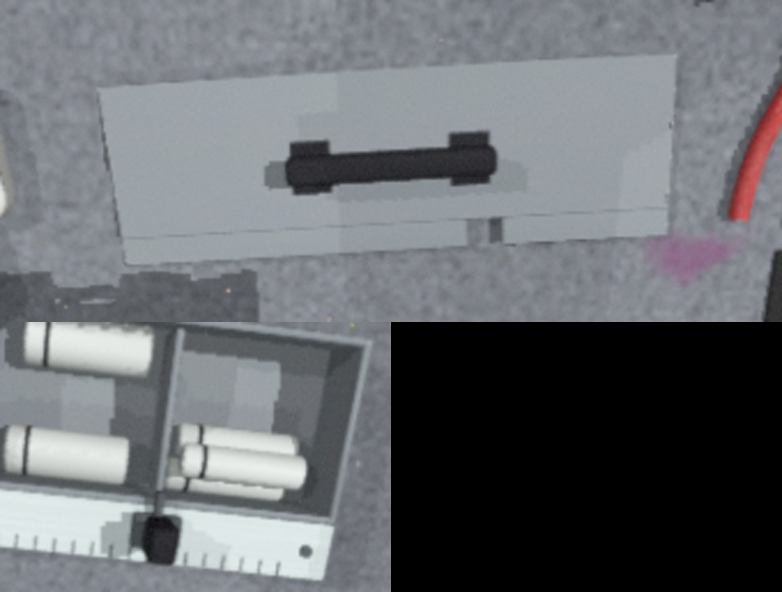

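Run:
```python
from h import *
C=pickle.load(open("pics/w_c2.pkl","rb"))
f=lambda P:(np.array(P,float)+.5)/2.3-.5+[155,65]
W=pix2w(C,f([[99,90],[677,56],[667,235],[126,264]]),10)
t,a,r=fit2([[45.5,143],[45.5,-143],[-45.5,-143],[-45.5,143]],W); print(t,a,r.round(1))
H=pix2w(C,f([[287,172],[496,161]]),np.array([31,31])); print(H.round(1),H.mean(0).round(1))
t=(t+[675.3,127])/2; a=0.0555 if abs(a-.0555)>.02 else a
yaw=None
for k in (0,np.pi,-np.pi):
    j=[bot.solve_ik((t[0],t[1],15),down(a+k).as_quat()),bot.solve_ik(t2w(0,0,59),down(TA+k).as_quat())]
    print(k,[None if x is None else x.round(2) for x in j])
```

```text
[674.88637314 125.89293856] 0.05628275564576699 [[-1.5 -1. ]
 [-1.3  0.7]
 [ 1.3  0.7]
 [ 1.5 -0.4]]
[[672.  175.6  31. ]
 [677.3  76.4  31. ]] [674.7 126.   31. ]
0 [array([ 0.47,  0.56, -0.19,  0.  , -0.82,  2.73]), array([ 0.74,  0.27, -0.56,  0.  , -0.74,  2.3 ])]
3.141592653589793 [array([ 0.47,  0.56, -0.19,  0.  , -0.82, -0.41]), array([ 0.74,  0.27, -0.56,  0.  , -0.74, -0.85])]
-3.141592653589793 [array([ 0.47,  0.56, -0.19,  0.  , -0.82, -0.41]), array([ 0.74,  0.27, -0.56,  0.  , -0.74, -0.85])]
```

Run:
```python
from h import *
q0=down(0.056+np.pi).as_quat(); q1=down(TA+np.pi).as_quat()
g=np.array([674.9,126.2,0])
bot.move_gripper(44,40)
bot.move_ptp(g+[0,0,110],q0); bot.line_to(g+[0,0,40],100); bot.line_to(g+[0,0,15.5],40); print(fz())
bot.move_gripper(5,40); s=bot.read_state(); print("w",s["width"],s["finger_force"])
bot.line_to(g+[0,0,25],30); bot.line_to(g+[0,0,150],120); print("lift",fz())
bot.line_to(t2w(0,0,150),120,q1); bot.line_to(t2w(0,0,44+15.5+14),60); F0=fz(); print("hover",F0)
for h in range(10,-1,-1):
    bot.line_to(t2w(0,0,44+15.5+h),10); bot.pause(.1)
    F=np.mean([bot.read_state()["contact_force"] for _ in range(3)],0); print(h,F.round(1))
    if F[2]-F0[2]>7: break
s=bot.read_state(); print(s["tcp_pos"],t2w(0,0,59.5),s["t"])
```

```text
[-1.38 -0.83 -0.6 ]
w 13.756120918670625 39.99962389469147
lift [ 0.11  0.43 -1.45]
hover [-0.33  0.01 -1.16]
10 [-0.2  0.4 -1.2]
9 [ 0.1 -0.1 -1.8]
8 [-0.2  0.1 -2. ]
7 [-0.3  0.1 -0.9]
6 [-1.   0.3 -1.2]
5 [-0.4  0.2 -0.6]
4 [-0.2 -0.4 -1.8]
3 [ 1.1  0.6 -2.1]
2 [ 0.4  0.7 -1.9]
1 [-0.4 -0.5 -1.7]
0 [ 0.  -0.4 -1.3]
[479.75780438 176.99382552  59.44566253] [479.8 177.   59.5] 110.1667
```

Run:
```python
from h import *
for h in (-.5,-1,-1.5):
    bot.line_to(t2w(0,0,59.5+h),10); bot.pause(.1)
    F=np.mean([bot.read_state()["contact_force"] for _ in range(3)],0); print(h,F.round(1))
    if F[2]>2: break
bot.move_gripper(40); p=bot.read_state()["tcp_pos"]; bot.line_to(p+[0,0,100],100)
bot.move_ptp((412,180,240),down(-np.pi/2).as_quat()); bot.pause(0.3)
C=cam("wrist"); im=bot.camera("wrist")[:,:,::-1].copy(); cv2.imwrite("pics/t6.png",im); pickle.dump(C,open("pics/t6.pkl","wb"))
A=crop(im,171,43,471,203,2.6)
B=cv2.cvtColor(bot.camera("scene"),cv2.COLOR_RGB2BGR); cv2.imwrite("pics/s6.png",B)
b=crop(B,190,165,290,245,2); c=crop(B,270,215,420,320,1.7)
V=np.zeros((A.shape[0]+180,A.shape[1],3),np.uint8); V[:A.shape[0]]=A; V[A.shape[0]:A.shape[0]+160,:200]=b; V[A.shape[0]:A.shape[0]+c.shape[0],220:220+c.shape[1]]=c[:180]
cv2.imwrite("pics/v14.png",V); print(V.shape,bot.read_state()["t"])
```

```text
-0.5 [-3.5  0.1  5.1]
(596, 780, 3) 114.1417
```

View pics/v14.png

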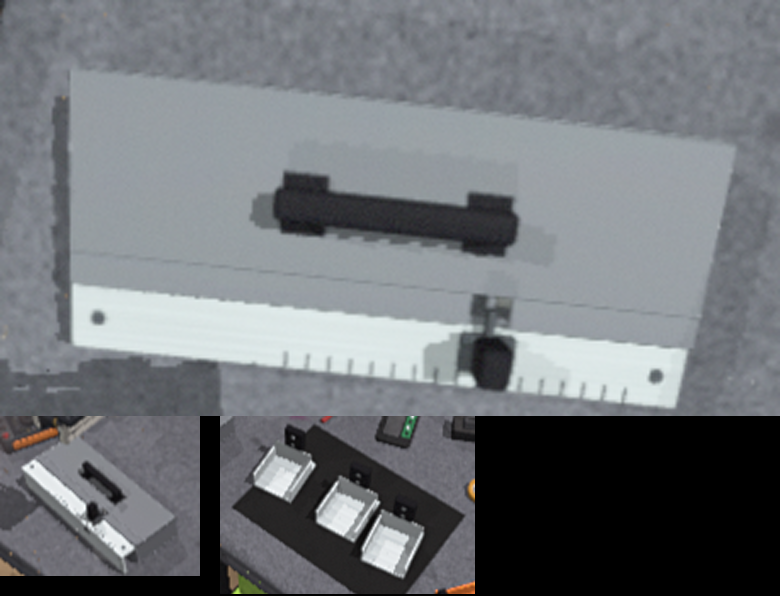

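Run:
```python
from h import *
a=cv2.imread("pics/t3.png") if 0 else cv2.imread("pics/w_t3.png"); b=cv2.imread("pics/t6.png")
for n,(x0,y0,x1,y1) in {"tab":(342,168,375,196),"ticks":(374,185,440,205)}.items():
    T=cv2.resize(a[y0:y1,x0:x1],None,fx=4,fy=4,interpolation=cv2.INTER_CUBIC); S=cv2.resize(b[y0-8:y1+8,x0-8:x1+8],None,fx=4,fy=4,interpolation=cv2.INTER_CUBIC)
    _,m,_,l=cv2.minMaxLoc(cv2.matchTemplate(S,T,cv2.TM_CCOEFF_NORMED)); print(n,round(m,3),l[0]/4-8,l[1]/4-8)
```

```text
tab 0.994 0.5 0.25
ticks 0.995 0.5 0.25
```

The tab has not shifted against the ticks, so the divider is still at its mark. The cells, pans and cover also look right, so I'm handing in.

```bash
python3 -c "
from plant import bot
print(bot.close_job())"
```

```text
the job is handed in; nothing more can be done
None
```

The job is handed in (verdict not shown): divider at its mark, all seven cells in their own bays, cover seated with its notch over the arm, and all three pans upright on the mat, though pan_c was knocked about 25 mm after I set it down and now slightly overhangs the mat's left edge.

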